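Unpin and open the specimen box

ROBOT

A 7-joint arm with a two-finger parallel gripper is mounted at the origin on the work surface. World frame = base frame: x ahead of the robot, y to its left, z up, the work surface at z = 0. Lengths are in m, angles in rad, forces in N, time in s.
With the tool pointing down it reaches from about 0.4 to 0.925 m from the base axis. Payload 5.6 kg.
Tool frame: the origin (TCP) lies on the mounting face of the last link; the fingertips stand 173 mm ahead of it and the grasp point (between the pads) lies 155 mm ahead of it; z points along the fingers, y is the line along which they close (so a half turn about z gives the same grasp; the last joint's range is limited). The gripper opens to 85 mm and grips with 20 to 120 N. Pads are 22 mm wide; open, the fingers measure 114 mm over their backs; the gripper's body (76 mm by 85 mm) begins 54 mm behind the grasp point. The pads swing forward as they close: fully open they stand 13 mm farther back than shut.
Start: joints at [1.064, 0.468, -0.012, 1.603, 0.006, 1.071, -0.056], TCP at [0.291, -0.581, 0.405] pointing down, gripper open.
Joint ranges: [-2.53, 2.53], [-0.31, 2.02], [-1.57, 1.55], [0.28, 2.44], [-1.29, 4.43], [0.15, 1.84], [-2.92, 2.92]. Speed limits (rad/s): [2.57, 2.57, 3.14, 3.14, 3.14, 3.14, 3.14].

INTERFACE

Orientations are given as a rotation vector (axis times angle).
In Python, from cell import arm gives the robot as it stands.
- The arm moves only by the shell command python3 -m inch 'ROWS' [OPENING] [FORCE]. ROWS is JSON, a list of rows, each a list of 2 entries, a list of its own where there are three numbers: the shift along the tool's x, y, z in m, then the turn about the tool's z in degrees. A call has 1 to 8 rows; each row is the pose to reach, as a shift and turn from the pose commanded when the call began, along the tool's axes at that moment; what a row does not reach only later rows make up. A row lasts 1/10 s, in which the tool goes at most 50 mm and 8.59 degrees, less where a joint would pass 70% of its speed; a pose out of reach is approached as far as the arm can. A call with a gripper value outside its range is refused whole. OPENING is the gripper command: -1 is fully open, 1 is shut, values between are in proportion, set as the call begins (- or left out, the last holds). The fingers move at their own pace and stop on an object; FORCE is the grip in N (left out, the last holds). Time passes only in rows, so rows that repeat a pose let the fingers close. It gives the time, the measured TCP pose, the force, the opening and the grip force at its end, in the units of the state.
- arm.state(): the state, without advancing time (a new reading comes with each control period).
- arm.snapshot(name): name is "scene" or "top" or "wrist"; returns (picture, depth): 384x512x3 uint8, blue, green, red; 384x512 float32, m along the optical axis (not along the pixel's ray), 0 where there is no reading.
- arm.camera_info(name): a dict with "fx", "fy", "cx", "cy" (pixels), "extrinsics" (4x4, takes a point from world to camera coordinates); the wrist camera has in their place "hand_eye" (4x4, takes a point from camera to tool coordinates, whose origin is the TCP and whose axes are the flange's). Camera axes: x right, y down, z forward; pixel columns grow to the right and rows downward; lengths in m; the calibration is good to about 2 mm. A picture is of the moment at which its call begins: read the wrist's pose just before it. camera_info takes no time and is no camera call.
- arm.finish_job(): hands the job in; it is judged then, once.
Trained networks look in the newest picture that a camera, given by its name, has taken for a name from the list of things; names that differ only in an ending like _2 or _b are one class to them, and where a whole thing is asked for, a point or a joint stands for the part that bears it (a point fixed in the world has none). Each returns a list of dicts, best first, with "p" (0 to 1); they miss things now and then, are a little off and sometimes report something else, mostly with a low value. They report only what shows in the picture. A call takes as long as a camera call.
- arm.look_for(camera, label): "point" ([row, column] in pixels, amid what is visible of it).
- arm.spot_point(camera, label): "point" ([row, column] in pixels: a listed point, or the origin of a listed thing).
The state is a dict: "time_s": time; "joint_pos": joint angles; "joint_velocities": joint speeds; "effort": joint torques, N m; "tool_pos": TCP position; "eef_rot": TCP orientation; "wrist_force": force on the tool from outside, world axes, zero at the start; "torque": the same for the moment, N m; "width": finger opening in m; "grasp_force": force on a finger pad.
Only numpy, scipy, OpenCV 4.12 (cv2) and the standard library are available. Lean on these libraries where they do the work, as an engineer would, in place of code of your own. Each camera call takes 0.05 s, during which the arm holds its last target. There are 200 camera calls.

TASK

Pull the steel retaining pin out of the staple on the front of the specimen box and lay it flat in the steel tray. Then press down the rubber strip at the rear of the flush lid so that its front edge tips up, and swing the lid open until it stands upright by itself. Do not knock over or shove the bottle and the jar beside the box.

Things in the scene. Friction and masses are not known exactly. Their poses are not given: they have to be found in the camera images.
- box: Light grey specimen transport box, fixed, 180 (x) x 220 (y) x 120 mm high. Origin: centre of its underside, z up. Its front, with the hasp, faces its own -x, to the right of the robot (front wall's outer face at x = -90 mm). The rear wall has a thumb notch 120 mm wide, down to z = 85 mm, behind the press strip; small rear corners (|y| 85 to 113) rise to z = 145. Tubes inside stay below z = 80.
- staple (a point): Centre of the mouth of the steel staple, at box x = -110, y = 0, z = 55 mm: a square sleeve 22 mm wide and 20 mm high standing 20 mm out from the box's front wall. It holds the retaining pin, which passes first through the window of the lid's hasp strap (just in front of the staple), so that the lid cannot rise.
- corner_left (a point): Grey stacking corner at the front of the box, middle of its front face, at box x = -123, y = 94, z = 115 mm. It is rigid, 33 mm deep (x = -123 to -90), y = 75 to 113, z = 85 to 145 mm; its mirror image is at y = -75 to -113. They leave no room for a gripper upright over the pin's head: lean the tool back from the box some 35 degrees, fingers pointing down and towards the box.
- pin: Loose steel retaining pin, 35 to 70 g: head 18 mm in diameter, 26 mm long; shank 8 mm in diameter, 40 mm long. Origin: centre of the head; x along the axis to the shank's tip. At the start nearly level in the staple, its x along the box's x, head centre about 137 mm in front of the box's centre, 54 mm above the bench. About 1 mm play; pulls out straight to the box's -x, lightly, free after 40 mm.
- pin_tip (a point): Centre of the end of the pin's shank, 53 mm from the centre of the head.
- tray: Shallow open stainless tray, fixed, 150 (x) x 120 (y) x 22 mm high, walls and floor 3 mm. Origin: centre of its underside. Well to the left or well to the right of the robot; a blue tube rack (100 x 150 mm, 60 mm high, tubes up to 104 mm) stands on the other side.
- lid (a joint): Angle of the lid in rad: 0 shut and flush with the rim, grows as its front edge rises, stop at 1.6. The hinge is stiff: the lid stays where it is left (friction about 0.17 N m).
- lid_hinge (a point): Point on the lid's pivot axis, at mid width: 35 mm behind the box's centre (box x = +35), 116 mm above the bench; the axis runs along the box's y. The grey lid plate is 164 x 204 x 8 mm, flush in the rim with a 2 mm gap all round; it reaches 117 mm in front of the pivot and 47 mm behind it. Pressing the rear part down lifts the front.
- lid_front (a point): Middle of the lower front edge of the lid plate, 117 mm in front of the pivot and 4 mm below it when shut; it moves with the lid. Here the steel hasp strap (24 mm wide, 3 mm thick) is fixed to the lid; shut, it runs over the rim to box x = -116 and hangs to z = 40. As the lid rises the strap swings up and sticks out in front of it: push at the edge well to one side of it, gripper clear.
- press_strip: Black ribbed rubber strip on the lid's rear edge, 22 (x) x 100 (y) x 3 mm, moves with the lid and gives 1.5 mm itself. Origin: centre of its underside, 35 mm behind the pivot (box x = +70), 120 mm above the bench when the lid is shut. It goes down under about 8 N, some 12 mm for a lid angle of 0.35 rad.
- bottle: Small white bottle, 40 mm in diameter, 85 mm high, standing loose about 155 mm from the box's centre along its +y and 77 mm along its +x. Origin: centre of its underside. Bystander.
- jar: Small amber jar, 44 mm in diameter, 70 mm high, standing loose about 159 mm from the box's centre along its -y and 77 mm along its +x. Origin: centre of its underside. Bystander.

How it is judged:
By the outcome, as a careful person would: the job done as asked, in the order asked, and still so for the second after the job is handed in, with the robot touching nothing.
It also fails if it takes over 72 s, if anything falls off the work surface, if the arm or the gripper's body presses on something with over 40 N, if the wrist force passes 120 N, or if a joint passes its speed limit or range.

## Working session

There is one attempt and no reset: what is moved stays moved. The work goes in short steps, Python scripts to look and compute and a shell command to move; the robot and the scene stay as the last step left them, time stands still between calls to the robot, and variables do not carry over. Pictures are saved under pics/ and viewed, at most 10 in all, crops included, and the job is handed in when it is done.

```bash
ls; mkdir -p pics; cat > h.py <<'E'
import numpy as np, cv2
from scipy.spatial.transform import Rotation as R
from cell import arm
def T(c, s=None):
    i=arm.camera_info(c)
    if 'extrinsics' in i: return i, np.linalg.inv(np.array(i['extrinsics']))
    s=s or arm.state(); M=np.eye(4); M[:3,:3]=R.from_rotvec(s['eef_rot']).as_matrix(); M[:3,3]=s['tool_pos']
    return i, M@np.array(i['hand_eye'])
def ray(c,p,z=None,d=None,s=None):
    i,M=T(c,s); v=np.array([(p[1]-i['cx'])/i['fx'],(p[0]-i['cy'])/i['fy'],1.])
    if d is not None: return M[:3,:3]@(v*d)+M[:3,3]
    w=M[:3,:3]@v; return M[:3,3]+w*(z-M[2,3])/w[2]
E
python3 - <<'E'
from h import *
s=arm.state(); print({k:np.round(v,3) for k,v in s.items()})
np.set_printoptions(precision=3,suppress=True)
zz=dict(staple=.055,corner_left=.115,pin=.054,tray=0,lid_hinge=.116,lid_front=.112,press_strip=.12,bottle=0,jar=0)
ims=[]
for c in ['top','scene']:
    p,d=arm.snapshot(c); cv2.imwrite(f'pics/{c}0.png',p); print(c,T(c)[1][:3,3])
    for n,z in zz.items():
        for r in arm.spot_point(c,n)[:2]: print(n,np.round(r['point']),round(r['p'],2),ray(c,r['point'],z))
E
```

```text
pics
{'time_s': np.float64(0.0), 'joint_pos': array([ 1.064,  0.468, -0.012,  1.604,  0.006,  1.071, -0.056]), 'joint_velocities': array([ 0.001, -0.001,  0.001,  0.001, -0.   ,  0.   ,  0.001]), 'effort': array([ 0.0000e+00, -5.3239e+01,  2.1000e-02, -2.5131e+01,  1.1000e-02,
        8.0000e-03,  0.0000e+00]), 'tool_pos': array([ 0.291, -0.581,  0.404]), 'eef_rot': array([-3.056e+00, -7.220e-01,  1.000e-03]), 'wrist_force': array([-0.566,  0.21 , -0.658]), 'torque': array([ 0.029, -0.068, -0.045]), 'grasp_force': np.float64(0.0), 'width': np.float64(0.086)}
top [0.356 0.004 1.006]
staple [186. 262.] 0.75 [ 0.551 -0.03   0.055]
corner_left [217. 269.] 0.97 [ 0.464 -0.044  0.115]
corner_left [183. 276.] 0.64 [ 0.545 -0.061  0.115]
pin [184. 277.] 0.38 [ 0.557 -0.068  0.054]
tray [237. 107.] 0.66 [0.434 0.368 0.   ]
lid_hinge [178. 199.] 0.85 [0.56  0.12  0.116]
lid_hinge [190. 217.] 0.58 [0.531 0.077 0.116]
lid_front [179. 254.] 0.89 [ 0.557 -0.011  0.112]
press_strip [176. 185.] 0.85 [0.564 0.153 0.12 ]
press_strip [240. 108.] 0.47 [0.416 0.323 0.12 ]
bottle [247. 182.] 0.72 [0.403 0.175 0.   ]
jar [128. 190.] 0.79 [0.726 0.161 0.   ]
scene [1.228 0.388 0.988]
staple [205. 234.] 0.58 [ 0.552 -0.039  0.055]
staple [198. 246.] 0.26 [ 0.517 -0.024  0.055]
corner_left [163. 252.] 0.6 [ 0.445 -0.046  0.115]
corner_left [204. 225.] 0.4 [ 0.604 -0.031  0.115]
pin [206. 227.] 0.64 [ 0.562 -0.053  0.054]
tray [247. 394.] 0.83 [0.427 0.367 0.   ]
tray [224. 296.] 0.47 [ 0.487  0.115 -0.   ]
lid_hinge [216. 289.] 0.7 [0.559 0.121 0.116]
lid_front [198. 248.] 0.83 [0.555 0.004 0.112]
lid_front [221. 297.] 0.48 [0.562 0.143 0.112]
press_strip [220. 299.] 0.8 [0.562 0.148 0.12 ]
bottle [212. 327.] 0.49 [ 0.406  0.17  -0.   ]
jar [297. 262.] 0.57 [0.723 0.141 0.   ]
```

```bash
python3 -m inch --help 2>&1 | head -20
```

```text
invalid input: not JSON, or not a number
```

```bash
python3 -c "
import cv2
a=cv2.imread('pics/top0.png')[90:290,60:340]; cv2.imwrite('pics/a.png',cv2.resize(a,None,fx=2.85,fy=2.85,interpolation=2))"
```

```text
(no output)
```

View pics/a.png

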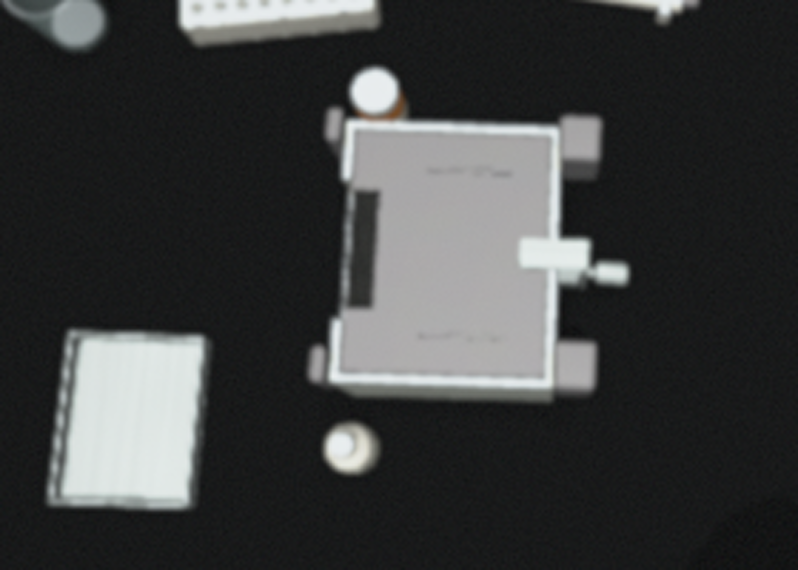

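```bash
python3 - <<'E'
from h import *
np.set_printoptions(precision=4,suppress=True)
f=lambda c,r,z:ray('top',[r/2.85+90-.3,c/2.85+60-.3],z)[:2]
tl,tr,bl,br=[f(*p,.12) for p in [(347,121),(560,126),(333,382),(553,383)]]
c=(tl+tr+bl+br)/4; ux=(tr-tl)+(br-bl); uy=(tl-bl)+(tr-br)
print(c,np.linalg.norm(ux)/2,np.linalg.norm(uy)/2)
print('yaw of box x',np.degrees(np.arctan2(-ux[1],-ux[0])),'yaw of -y',np.degrees(np.arctan2(uy[1],uy[0])))
t=[f(*p,.022) for p in [(69,330),(207,338),(50,505),(192,508)]]
print('tray',sum(t)/4,t[0]-t[2],t[1]-t[3],t[0]-t[1])
print(R.from_rotvec(arm.state()['eef_rot']).as_matrix())
i=arm.camera_info('wrist'); print(np.array(i['hand_eye']),i['fx'])
E
```

```text
[0.5595 0.0767] 0.1784123256133504 0.2191969561465094
yaw of box x 88.48996766203182 yaw of -y -2.0735643408554894
tray [0.4319 0.366 ] [ 0.1541 -0.006 ] [ 0.1498 -0.0064] [0.0089 0.1234]
[[ 0.8944  0.4473  0.    ]
 [ 0.4473 -0.8944 -0.0001]
 [-0.      0.0001 -1.    ]]
[[-0.0012 -0.9634 -0.2679  0.0679]
 [ 1.     -0.0011 -0.0007 -0.0008]
 [ 0.0003 -0.2679  0.9634  0.0296]
 [ 0.      0.      0.      1.    ]] 273.14788535665207
```

```bash
python3 -m inch '[[[0.04,-0.029,0],-7.7],[[0.08,-0.058,0],-15.4],[[0.12,-0.087,0],-23.1],[[0.16,-0.116,0],-30.8],[[0.20,-0.145,0],-38.5],[[0.24,-0.175,0],-46.2],[[0.28,-0.204,0],-53.8],[[0.32,-0.233,0],-61.5]]' 0.3 40
python3 - <<'E'
from h import *
np.set_printoptions(precision=4,suppress=True)
M=R.from_rotvec(arm.state()['eef_rot']).as_matrix();print(M, arm.state()['joint_pos'])
d=np.array([.555,-.075,.405])-arm.state()['tool_pos'];print(d,M.T@d)
E
```

```text
time_s: 1.8
tool_pos: [0.4733, -0.228, 0.4051]
eef_rot: [2.252, 2.189, 0.0]
wrist_force: [0.5, -1.1, -0.4]
width: 0.0301
grasp_force: 0.0
[[ 0.0284  0.9996  0.0007]
 [ 0.9996 -0.0284 -0.0007]
 [-0.0007  0.0007 -1.    ]] [ 0.7076  0.2895 -0.3822  1.8867  0.1284  0.9882  0.2406]
[ 0.0817  0.153  -0.0001] [0.1552 0.0774 0.    ]
```

```bash
python3 -m inch '[[[0.04,0.02,0],0],[[0.08,0.04,0],0],[[0.12,0.06,0],0],[[0.155,0.077,0],0],[[0.155,0.077,0],0]]'
python3 - <<'E'
from h import *
np.set_printoptions(precision=4,suppress=True)
s=arm.state();p,d=arm.snapshot('wrist'); cv2.imwrite('pics/w1.png',p)
for n,z in dict(pin=.054,pin_tip=.054,staple=.055,corner_left=.115,lid_front=.112).items():
  for r in arm.spot_point('wrist',n)[:2]:
    q=np.round(r['point']).astype(int); print(n,r['point'],round(r['p'],2),ray('wrist',r['point'],z,s=s),'depth',ray('wrist',r['point'],d=d[q[0],q[1]],s=s))
E
```

```text
time_s: 2.3
tool_pos: [0.5566, -0.0713, 0.4051]
eef_rot: [-2.248, -2.193, -0.006]
wrist_force: [0.6, 0.3, -0.0]
width: 0.0298
grasp_force: 0.0
pin_tip [154.8, 148.6] 0.41 [ 0.4357 -0.043   0.054 ] depth [ 0.4711 -0.0314  0.147 ]
corner_left [157.2, 147.8] 0.6 [ 0.4578 -0.0376  0.115 ] depth [ 0.4697 -0.0335  0.1457]
lid_front [112.5, 246.3] 0.65 [0.5532 0.0011 0.112 ] depth [0.5535 0.0009 0.1252]
```

View pics/w1.png

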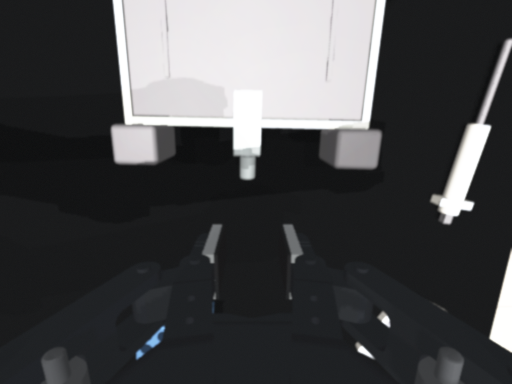

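```bash
python3 - <<'E'
from h import *
np.set_printoptions(precision=4,suppress=True)
s=arm.state();p,d=arm.snapshot('wrist'); i,M=T('wrist',s)
v,u=np.mgrid[0:384,0:512]; P=np.stack([(u-i['cx'])/i['fx']*d,(v-i['cy'])/i['fy']*d,d],-1)@M[:3,:3].T+M[:3,3]
m=np.zeros(d.shape,bool); m[145:188,225:275]=1; m&=(d>0)&(P[...,2]>.035)
for r in range(146,184,3):
  c=[k for k in range(225,275) if m[r,k]]
  if c: q=P[r,c]; print(r,c[0],c[-1],q[:,0].min(),q[:,0].max(),'y',np.median(q[:,1]),'z',np.median(q[:,2]),q[:,2].max())
b=(d>0)&(abs(P[...,2]-.12)<.004)&(v<128); q=P[b]; 
fr=[(c,P[:140,c][b[:140,c]][:,1].min()) for c in range(140,360,20) if b[:140,c].any()]; print(fr)
print('x extents',[ (r,P[r][b[r]][:,0].min(),P[r][b[r]][:,0].max(),np.median(P[r][b[r]][:,1]),np.median(P[r][b[r]][:,2])) for r in (20,60,100)])
t=P[95:145,240:256]; print('strap',np.c_[t[::8,8,1],t[::8,8,2]])
E
```

```text
146 246 254 0.5479260295100099 0.5573748650813561 y -0.04458379205676269 z 0.05745380465426181 0.059474361597143255
149 243 257 0.5444488393426342 0.5607003203511839 y -0.04753059397449667 z 0.0615725162950892 0.06338722039305511
152 243 257 0.5443033349320537 0.5605839471486929 y -0.05100868923529044 z 0.06094131935383201 0.06325464663406921
155 243 257 0.5441742317997047 0.5604791547532164 y -0.054517804242626505 z 0.06088794735565872 0.06333718128449062
158 243 257 0.5440120266305617 0.5603685472996155 y -0.058033787963699124 z 0.06093718731477257 0.06242402030210675
161 243 257 0.5438092237991162 0.5602535121120089 y -0.06149695942434674 z 0.059992300378560404 0.061794356561254205
164 243 257 0.5436114233829248 0.5601602342139476 y -0.06507804244275633 z 0.060850357324100324 0.061620297422546544
167 243 257 0.5434497960285884 0.560036535343867 y -0.06867337087300439 z 0.05921569492332085 0.061942947251703184
170 246 254 0.5469567277254965 0.5563533761197126 y -0.07219111416486373 z 0.059953522543507054 0.06057289747838007
[(140, np.float64(-0.004876082833277274)), (160, np.float6
[... 264 characters left out ...]
44234062429)), (300, np.float64(-0.011975939772762748)), (320, np.float64(-0.012642358550932433)), (340, np.float64(-0.013325296220739517))]
x extents [(20, np.float64(0.44804420712600956), np.float64(0.6681884233575562), np.float64(0.06468706350793968), np.float64(0.12126136581407754)), (60, np.float64(0.44622355301654015), np.float64(0.666583182725088), np.float64(0.0346790115215739), np.float64(0.12123849382581026)), (100, np.float64(0.44600562949747313), np.float64(0.663876525917708), np.float64(0.002268468699536252), np.float64(0.1213056172941622))]
strap [[ 0.0065  0.1232]
 [-0.0002  0.125 ]
 [-0.0068  0.1244]
 [-0.0137  0.1236]
 [-0.0205  0.1255]
 [-0.0275  0.1258]
 [-0.0347  0.1239]]
```

```bash
cat >> h.py <<'E'
def to(p):
    s=arm.state(); M=R.from_rotvec(s['eef_rot']).as_matrix(); np.set_printoptions(precision=4,suppress=True)
    print('at',np.array(s['tool_pos']),'yaw',np.degrees(np.arctan2(M[1,0],M[0,0])),'shift',M.T@(np.array(p)-s['tool_pos']),'F',np.array(s['wrist_force']),'w',s['width'],s['grasp_force'],'t',s['time_s'])
E
python3 -c "
from h import *
to([.552,-.076,.218])"
```

```text
at [ 0.5545 -0.079   0.4047] yaw 87.92376700953098 shift [ 0.0031 -0.0026  0.1867] F [0.9808 0.1837 0.0352] w 0.02974947854533012 0.0 t 2.65
```

```bash
python3 -m inch '[[[0.001,-0.001,0.04],0],[[0.002,-0.002,0.08],0],[[0.003,-0.003,0.12],0],[[0.003,-0.003,0.14],0],[[0.003,-0.003,0.14],0],[[0.003,-0.003,0.14],0]]'
python3 - <<'E'
from h import *
to([.552,-.076,.218])
s=arm.state();p,d=arm.snapshot('wrist'); i,M=T('wrist',s); cv2.imwrite('pics/w2.png',p)
to([.552,-.076,.218])
v,u=np.mgrid[0:384,0:512]; P=np.stack([(u-i['cx'])/i['fx']*d,(v-i['cy'])/i['fy']*d,d],-1)@M[:3,:3].T+M[:3,3]
m=(d>0)&(P[...,2]>.054)&(P[...,2]<.068)&(P[...,1]<-.04)&(P[...,1]>-.09)&(abs(P[...,0]-.55)<.014)
q=P[m]; print(len(q),q.min(0),q.max(0))
E
```

```text
time_s: 3.25
tool_pos: [0.5523, -0.075, 0.2651]
eef_rot: [2.259, 2.182, 0.0]
wrist_force: [0.4, 0.1, 0.3]
width: 0.0297
grasp_force: 0.0
at [ 0.5523 -0.075   0.2651] yaw 88.01213261716977 shift [-0.001  -0.0002  0.0471] F [0.3702 0.105  0.2791] w 0.02970930439026467 0.0 t 3.25
at [ 0.5526 -0.0749  0.266 ] yaw 88.0155654360959 shift [-0.0011 -0.0007  0.048 ] F [ 0.5103 -0.3218  0.7667] w 0.029779363182621782 0.0 t 3.3
667 [ 0.543  -0.0725  0.0541] [ 0.5608 -0.052   0.0634]
```

View pics/w2.png

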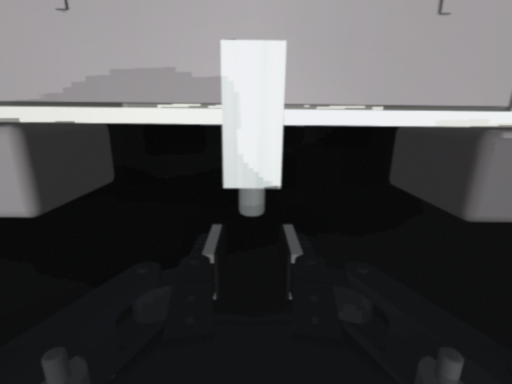

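```bash
python3 -m inch '[[[-0.001,0,0.015],0],[[-0.001,0,0.03],0],[[-0.001,0,0.038],0],[[-0.001,0,0.042],0],[[-0.001,0,0.045],0],[[-0.001,0,0.047],0],[[-0.001,0,0.047],0]]'
python3 - <<'E'
from h import *
to([.552,-.076,.218])
p,d=arm.snapshot('wrist');cv2.imwrite('pics/w3.png',p); p,d=arm.snapshot('scene');cv2.imwrite('pics/s3.png',cv2.resize(p[120:290,140:380],None,fx=3,fy=3))
E
```

```text
time_s: 4.0
tool_pos: [0.552, -0.0753, 0.2176]
eef_rot: [-2.258, -2.184, 0.0]
wrist_force: [-0.4, -0.3, -0.4]
width: 0.03
grasp_force: 0.0
at [ 0.552  -0.0753  0.2176] yaw 88.07452008692997 shift [-0.0007 -0.     -0.0004] F [-0.4205 -0.3081 -0.3645] w 0.030006621325054068 0.0 t 4.0
```

View pics/w3.png

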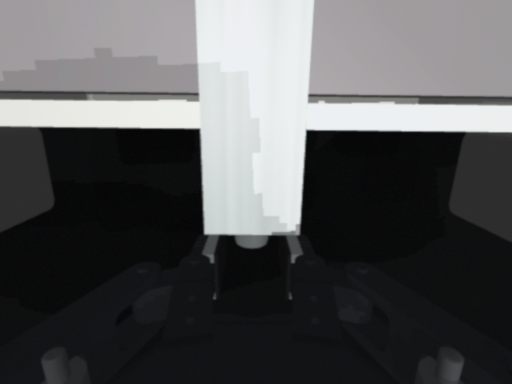

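```bash
python3 -m inch '[[[0,0,0],0],[[0,0,0],0],[[0,0,0],0],[[0,0,0],0],[[0,0,0],0]]' 1 50
```

```text
time_s: 4.6
tool_pos: [0.5521, -0.0754, 0.2178]
eef_rot: [2.258, 2.183, 0.0]
wrist_force: [0.3, 0.3, 0.6]
width: 0.0153
grasp_force: 48.8
```

```bash
python3 -m inch '[[[0,0,0],0],[[0,0,0],0],[[0,0,0],0],[[0,0,0.003],0],[[0,0,0.006],0],[[0,0,0.006],0]]' 0.3 && python3 -m inch '[[[0,0,0],0],[[0,0,0],0],[[0,0,0],0],[[0,0,0],0],[[0,0,0],0]]' 1 50
```

```text
time_s: 5.2
tool_pos: [0.5517, -0.0754, 0.211]
eef_rot: [-2.258, -2.183, 0.001]
wrist_force: [0.2, 0.2, 0.4]
width: 0.0299
grasp_force: 0.0
time_s: 5.7
tool_pos: [0.5519, -0.0754, 0.2117]
eef_rot: [-2.258, -2.184, 0.0]
wrist_force: [0.3, 0.6, 0.1]
width: 0.0154
grasp_force: 48.7
```

```bash
python3 -m inch '[[[-0.005,0,0],0],[[-0.015,0,0],0],[[-0.025,0,0],0],[[-0.035,0,0],0],[[-0.045,0,0],0],[[-0.055,0,0],0],[[-0.065,0,0],0],[[-0.065,0,0],0]]'
python3 - <<'E'
from h import *
p,d=arm.snapshot('wrist');a=p
p,d=arm.snapshot('scene');cv2.imwrite('pics/w4.png',np.hstack([cv2.resize(a,(400,300)),cv2.resize(p[140:290,140:340],(400,300))]))
to([.43,.366,.3])
E
```

```text
time_s: 6.5
tool_pos: [0.5496, -0.1425, 0.2115]
eef_rot: [2.261, 2.18, -0.001]
wrist_force: [0.1, 0.3, -1.1]
width: 0.0152
grasp_force: 48.7
at [ 0.5497 -0.1405  0.2116] yaw 88.03788788104637 shift [ 0.5021 -0.137  -0.0882] F [-0.262   0.3939 -1.1925] w 0.015338474023342428 48.70791435241699 t 6.6
```

View pics/w4.png

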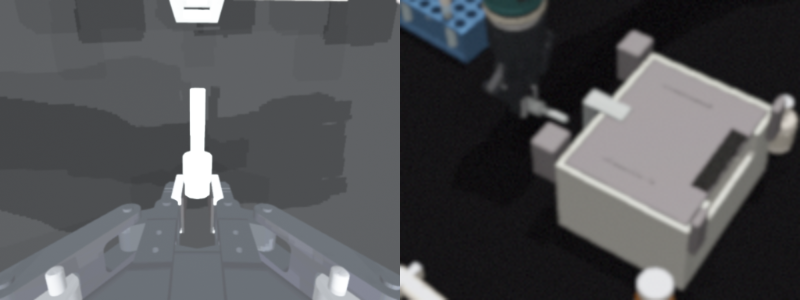

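```bash
python3 -m inch '[[[-0.01,0,-0.045],0],[[-0.01,0,-0.09],0],[[-0.01,0,-0.135],0],[[0.01,-0.006,-0.17],0],[[0.055,-0.018,-0.18],0],[[0.102,-0.030,-0.18],0],[[0.149,-0.043,-0.18],0],[[0.196,-0.056,-0.18],0]]' && python3 -m inch '[[[0.046,-0.013,0],0],[[0.092,-0.026,0],0],[[0.138,-0.039,0],0],[[0.184,-0.052,0],0],[[0.230,-0.065,0],0],[[0.273,-0.078,0],0],[[0.273,-0.078,0],0],[[0.273,-0.078,0],0]]'
python3 - <<'E'
from h import *
to([.432,.333,.19])
arm.snapshot('top'); print([(r['p'],ray('top',r['point'],0)) for r in arm.spot_point('top','tray')])
s=arm.state();p,d=arm.snapshot('wrist'); cv2.imwrite('pics/w5.png',p)
print([(r['p'],r['point'],ray('wrist',r['point'],.003,s=s)) for r in arm.spot_point('wrist','tray')])
E
```

```text
time_s: 7.4
tool_pos: [0.4993, 0.0599, 0.3921]
eef_rot: [2.257, 2.184, 0.001]
wrist_force: [0.9, -0.4, -0.1]
width: 0.0153
grasp_force: 48.9
time_s: 8.2
tool_pos: [0.4303, 0.3345, 0.3915]
eef_rot: [-2.253, -2.188, 0.001]
wrist_force: [0.7, -1.2, 0.1]
width: 0.0151
grasp_force: 48.9
at [0.4303 0.3345 0.3915] yaw 88.32563562302053 shift [-0.0014  0.0019  0.2015] F [ 0.7283 -1.212   0.0828] w 0.01513060888476009 48.90602231025696 t 8.2
[(0.73, array([0.4269, 0.3676, 0.    ])), (0.35, array([ 0.5624, -0.0355,  0.    ]))]
[(0.93, [140.1, 248.7], array([0.4281, 0.3698, 0.003 ]))]
```

View pics/w5.png

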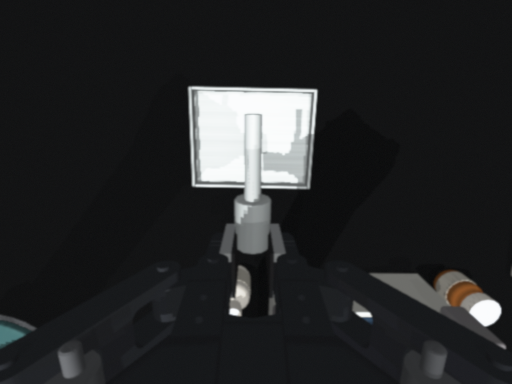

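```bash
python3 -m inch '[[[0,0.001,0.045],0],[[0,0.001,0.09],0],[[0,0.001,0.135],0],[[0,0.001,0.175],0],[[0,0.001,0.195],0],[[0,0.001,0.205],0],[[0,0.001,0.209],0],[[0,0.001,0.209],0]]'
python3 -c "
from h import *
to([.432,.335,.177])"
```

```text
time_s: 9.2
tool_pos: [0.4332, 0.3327, 0.1832]
eef_rot: [2.259, 2.183, 0.001]
wrist_force: [0.9, 0.5, -0.3]
width: 0.0152
grasp_force: 48.9
at [0.4332 0.3327 0.1832] yaw 88.02129591730821 shift [ 0.0023 -0.0013  0.0062] F [ 0.8596  0.55   -0.3373] w 0.015163350448240824 48.91292631626129 t 9.2
```

```bash
python3 -m inch '[[[0.001,0,0.002],0],[[0.001,0,0.004],0],[[0.001,0,0.004],0]]'; python3 -m inch '[[[0.0,0,0.001],0],[[0.0,0,0.002],0],[[0.0,0,0.002],0]]'
```

```text
time_s: 9.5
tool_pos: [0.4329, 0.3339, 0.1792]
eef_rot: [2.258, 2.183, 0.002]
wrist_force: [-0.1, -0.3, -0.5]
width: 0.0153
grasp_force: 48.9
time_s: 9.8
tool_pos: [0.4328, 0.3339, 0.1769]
eef_rot: [2.258, 2.184, 0.0]
wrist_force: [-1.3, -0.8, 2.6]
width: 0.0148
grasp_force: 50.7
```

```bash
python3 -m inch '[[[0,0,0],0],[[0,0,0],0],[[0,0,0],0],[[0,0,0],0]]' 0.2 && python3 -m inch '[[[0,0,-0.03],0],[[0,0,-0.07],0],[[0,0,-0.12],0],[[0,0,-0.17],0],[[0,0,-0.20],0],[[0,0,-0.20],0]]'
python3 - <<'E'
from h import *
to([.557,.147,.34])
p,d=arm.snapshot('top'); 
s=arm.state();w,d=arm.snapshot('wrist'); cv2.imwrite('pics/w6.png',np.hstack([w[:,100:500],p[90:282,50:250].repeat(2,0).repeat(2,1)]))
for c in('wrist','top'):print([(r['p'],r['point'],ray(c,r['point'],.012,s=s)) for r in arm.spot_point(c,'pin')+arm.spot_point(c,'pin_tip')])
E
```

```text
time_s: 10.2
tool_pos: [0.4327, 0.3338, 0.1766]
eef_rot: [-2.259, -2.184, 0.0]
wrist_force: [-0.3, 0.7, -0.7]
width: 0.0344
grasp_force: 0.0
time_s: 10.8
tool_pos: [0.4334, 0.335, 0.3815]
eef_rot: [2.257, 2.182, 0.014]
wrist_force: [-0.1, 0.6, -0.2]
width: 0.0342
grasp_force: 0.0
at [0.4334 0.335  0.3815] yaw 88.0587649264735 shift [-0.1839  0.1296  0.0415] F [-0.0528  0.612  -0.2138] w 0.03420119526949221 0.0 t 10.8
[(0.87, [161.6, 250.4], array([0.4323, 0.3484, 0.012 ])), (0.85, [113.3, 249.2], array([0.433 , 0.4062, 0.012 ]))]
[(0.52, [234.0, 113.3], array([0.4393, 0.3496, 0.012 ])), (0.41, [238.9, 93.0], array([0.4276, 0.4002, 0.012 ]))]
```

View pics/w6.png

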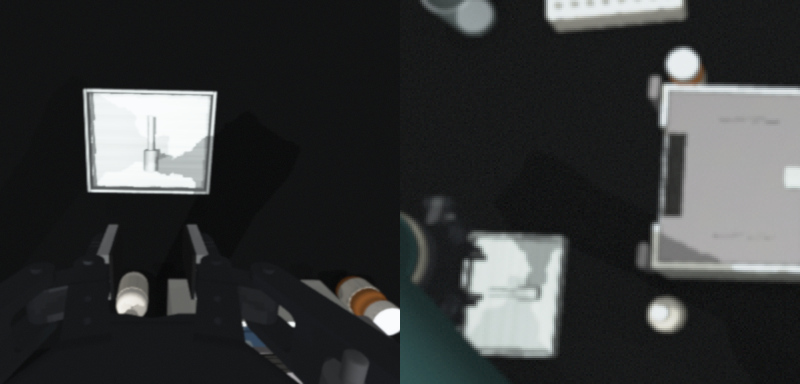

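```bash
python3 -m inch '[[[-0.038,0.029,0],0],[[-0.076,0.058,0],0],[[-0.114,0.087,0],0],[[-0.15,0.115,0],0],[[-0.173,0.133,0.02],0],[[-0.173,0.133,0.05],0],[[-0.173,0.133,0.06],0],[[-0.173,0.133,0.06],0]]' 1 40
python3 - <<'E'
from h import *
to([.5605,.158,.298])
s=arm.state();w,d=arm.snapshot('wrist'); arm.snapshot('top')
for c in('wrist','top'):print(c,[(r['p'],r['point'],ray(c,r['point'],.12,s=s)) for r in arm.spot_point(c,'press_strip')])
E
```

```text
time_s: 11.9
tool_pos: [0.5587, 0.1569, 0.3143]
eef_rot: [-2.255, -2.183, 0.006]
wrist_force: [0.0, -0.3, 0.1]
width: -0.0003
grasp_force: 0.0
at [0.5587 0.1569 0.3143] yaw 88.15201025360271 shift [0.0012 0.0018 0.0163] F [ 0.0493 -0.2869  0.052 ] w -0.0002999831310925306 0.0 t 11.9
wrist [(0.59, [233.7, 259.0], array([0.5616, 0.1508, 0.12  ]))]
top []
```

```bash
python3 -m inch '[[[0.001,0.002,0.01],0],[[0.001,0.002,0.018],0],[[0.001,0.002,0.021],0],[[0.001,0.002,0.024],0],[[0.001,0.002,0.027],0],[[0.001,0.002,0.030],0],[[0.001,0.002,0.033],0],[[0.001,0.002,0.033],0]]'; python3 -m inch '[[[0,0,0.003],0],[[0,0,0.006],0],[[0,0,0.009],0],[[0,0,0.012],0],[[0,0,0.014],0],[[0,0,0.014],0]]'
python3 - <<'E'
from h import *
to([.5605,.158,.268])
p,d=arm.snapshot('scene');cv2.imwrite('pics/s7.png',cv2.resize(p[80:310,120:420],(780,598)))
i,M=T('scene')
v,u=np.mgrid[0:384,0:512]; P=np.stack([(u-i['cx'])/i['fx']*d,(v-i['cy'])/i['fy']*d,d],-1)@M[:3,:3].T+M[:3,3]
for x in (.48,.64):
  for y in (-.01,0,.01,.02,.03,.05,.07,.09,.11):
    m=(abs(P[...,0]-x)<.006)&(abs(P[...,1]-y)<.004)&(d>0); print(x,y,m.sum(),np.round(np.percentile(P[m][:,2],[10,50,90]),3) if m.any() else '')
E
```

```text
time_s: 12.9
tool_pos: [0.5616, 0.1575, 0.2839]
eef_rot: [2.258, 2.184, -0.001]
wrist_force: [-1.9, -0.5, 4.7]
width: 0.0001
grasp_force: 1.8
time_s: 13.5
tool_pos: [0.5624, 0.1577, 0.2704]
eef_rot: [2.258, 2.183, 0.003]
wrist_force: [0.1, 1.5, 4.1]
width: -0.0
grasp_force: 1.7
at [0.5624 0.1577 0.2704] yaw 88.07830866619042 shift [ 0.0002 -0.0019  0.0024] F [0.1043 1.5378 4.0768] w -4.3978325556678456e-05 1.7387468554079533 t 13.5
0.48 -0.01 24 [0.124 0.137 0.145]
0.48 0 0 
0.48 0.01 0 
0.48 0.02 2 [0.181 0.182 0.183]
0.48 0.03 11 [0.183 0.185 0.189]
0.48 0.05 75 [0.172 0.56  0.574]
0.48 0.07 56 [0.156 0.573 0.581]
0.48 0.09 40 [0.565 0.57  0.574]
0.48 0.11 33 [0.552 0.556 0.56 ]
0.64 -0.01 37 [0.094 0.114 0.123]
0.64 0 0 
0.64 0.01 0 
0.64 0.02 15 [0.185 0.187 0.19 ]
0.64 0.03 21 [0.175 0.18  0.184]
0.64 0.05 21 [0.163 0.166 0.17 ]
0.64 0.07 22 [0.148 0.151 0.154]
0.64 0.09 17 [0.134 0.137 0.141]
0.64 0.11 16 [0.119 0.122 0.125]
```

View pics/s7.png

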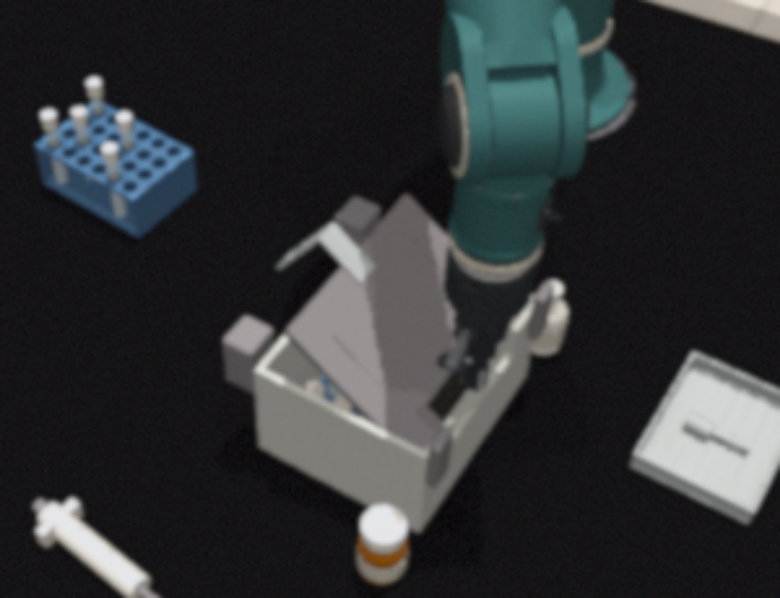

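```bash
python3 -m inch '[[[0,0,-0.045],0],[[0,0,-0.09],0],[[0,-0.03,-0.13],0],[[-0.03,-0.06,-0.16],0],[[-0.075,-0.073,-0.17],0],[[-0.12,-0.073,-0.17],0],[[-0.165,-0.073,-0.17],0],[[-0.205,-0.073,-0.17],0]]'; python3 -m inch '[[[0,0,0],0],[[0,0,0],0],[[0,0,0.01],0]]'
python3 - <<'E'
from h import *
p,d=arm.snapshot('scene');i,M=T('scene')
v,u=np.mgrid[0:384,0:512]; P=np.stack([(u-i['cx'])/i['fx']*d,(v-i['cy'])/i['fy']*d,d],-1)@M[:3,:3].T+M[:3,3]
for x in (.52,.60,.64):
  m=(abs(P[...,0]-x)<.008)&(P[...,1]>.0)&(P[...,1]<.10)&(d>0)&(P[...,2]>.13)&(P[...,2]<.23); q=P[m]; k=q[:,1].argmin(); print(x,m.sum(),'front',q[k],'slope',np.polyfit(q[:,1],q[:,2],1))
to([.4825,-.045,.338])
E
```

```text
time_s: 14.35
tool_pos: [0.4812, -0.0473, 0.4398]
eef_rot: [2.259, 2.182, -0.001]
wrist_force: [0.5, -0.8, 0.6]
width: -0.0
grasp_force: 0.0
time_s: 14.65
tool_pos: [0.4824, -0.0438, 0.4303]
eef_rot: [2.256, 2.184, 0.003]
wrist_force: [0.3, 0.5, -0.2]
width: 0.0
grasp_force: 0.0
0.52 200 front [0.52256697 0.02198519 0.18648076] slope [-0.71995915  0.20541903]
0.6 242 front [0.60322635 0.0139082  0.18053316] slope [-0.70479755  0.20189476]
0.64 260 front [0.63389641 0.01358864 0.18264786] slope [-0.71528264  0.20138456]
at [ 0.4816 -0.0437  0.4279] yaw 88.20445700761145 shift [-0.0014  0.0011  0.0899] F [-0.3991  0.4519 -1.396 ] w -1.974750019267304e-05 0.0 t 14.7
```

```bash
python3 -m inch '[[[0,0,0.04],0],[[0,0,0.08],0],[[0,0,0.09],0],[[0.02,0,0.09],0],[[0.04,0,0.09],0],[[0.045,0,0.09],0],[[0.045,0,0.09],0]]'; python3 -m inch '[[[0.003,0,0],0],[[0.006,0,0],0],[[0.009,0,0],0],[[0.011,0,0],0],[[0.011,0,0],0]]'
python3 -c "
from h import *
to([.4825,.011,.338])"
```

```text
time_s: 15.4
tool_pos: [0.4837, 0.0011, 0.3403]
eef_rot: [2.255, 2.187, 0.001]
wrist_force: [0.8, 0.2, -0.0]
width: -0.0001
grasp_force: 0.0
time_s: 15.9
tool_pos: [0.4839, 0.0099, 0.3397]
eef_rot: [2.259, 2.182, -0.002]
wrist_force: [-0.3, -4.5, 1.9]
width: -0.0001
grasp_force: 2.1
at [0.4839 0.0099 0.3397] yaw 88.01539002491198 shift [ 0.001  -0.0014  0.0017] F [-0.2912 -4.4899  1.8771] w -0.00010625818332443365 2.0746495574712753 t 15.9
```

```bash
python3 -m inch '[[[0.005,0,-0.005],0],[[0.010,0,-0.0105],0],[[0.0155,0,-0.0155],0],[[0.021,0,-0.0205],0],[[0.027,0,-0.025],0],[[0.033,0,-0.029],0],[[0.038,0,-0.032],0],[[0.043,0,-0.035],0]]'; python3 -m inch '[[[0.006,0,-0.003],0],[[0.012,0,-0.006],0],[[0.018,0,-0.008],0],[[0.022,0,-0.009],0],[[0.022,0,-0.009],0]]'
python3 - <<'E'
from h import *
to([.4825,.1,.386])
p,d=arm.snapshot('scene');i,M=T('scene')
cv2.imwrite('pics/s8.png',cv2.resize(p[80:310,120:420],(780,598)))
v,u=np.mgrid[0:384,0:512]; P=np.stack([(u-i['cx'])/i['fx']*d,(v-i['cy'])/i['fy']*d,d],-1)@M[:3,:3].T+M[:3,3]
m=(abs(P[...,0]-.62)<.03)&(P[...,1]>.0)&(P[...,1]<.14)&(d>0)&(P[...,2]>.13)&(P[...,2]<.25); q=P[m]
b=np.polyfit(q[:,2],q[:,1],1);print(m.sum(),b,'theta',np.pi/2+np.arctan(b[0]))
E
```

```text
time_s: 16.7
tool_pos: [0.4856, 0.0539, 0.375]
eef_rot: [2.259, 2.183, 0.001]
wrist_force: [1.1, -3.3, 0.7]
width: -0.0
grasp_force: 1.4
time_s: 17.2
tool_pos: [0.4859, 0.077, 0.3837]
eef_rot: [-2.256, -2.185, -0.0]
wrist_force: [0.5, 0.6, -0.3]
width: -0.0002
grasp_force: 0.0
at [0.4859 0.077  0.3837] yaw 88.14827604897998 shift [ 0.0229 -0.0041 -0.0023] F [ 0.4932  0.5622 -0.334 ] w -0.0002415910963600435 0.0 t 17.2
649 [-0.2426  0.145 ] theta 1.332771905664653
```

View pics/s8.png

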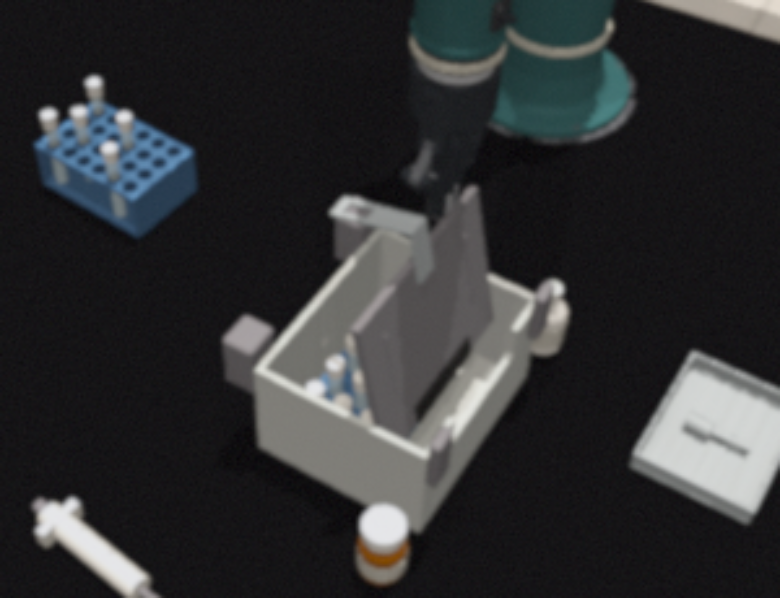

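```bash
python3 -m inch '[[[0.006,0,-0.001],0],[[0.012,0,-0.002],0],[[0.018,0,-0.002],0],[[0.022,0,-0.002],0],[[0.025,0,-0.002],0],[[0.027,0,-0.002],0],[[0.027,0,-0.002],0]]'
cat > th.py <<'E'
from h import *
to([.4825,.1,.386])
p,d=arm.snapshot('scene');i,M=T('scene')
cv2.imwrite('pics/s9.png',cv2.resize(p[80:310,120:420],(780,598)))
v,u=np.mgrid[0:384,0:512]; P=np.stack([(u-i['cx'])/i['fx']*d,(v-i['cy'])/i['fy']*d,d],-1)@M[:3,:3].T+M[:3,3]
m=(abs(P[...,0]-.62)<.03)&(P[...,1]>.05)&(P[...,1]<.15)&(d>0)&(P[...,2]>.14)&(P[...,2]<.225); q=P[m]
b=np.polyfit(q[:,2],q[:,1],1);print(m.sum(),b,'theta',np.pi/2+np.arctan(b[0]))
E
python3 th.py
```

```text
time_s: 17.95
tool_pos: [0.4869, 0.1033, 0.3856]
eef_rot: [-2.258, -2.184, -0.001]
wrist_force: [0.4, -0.7, 0.4]
width: -0.0
grasp_force: 0.0
at [0.4869 0.1033 0.3856] yaw 88.09378147975912 shift [-0.0034 -0.0043 -0.0004] F [ 0.3784 -0.7278  0.3859] w -4.591357034346523e-06 0.005644234661303926 t 17.95
284 [0.0088 0.1144] theta 1.579574421704907
```

```bash
python3 -m inch '[[[-0.015,0,0],0],[[-0.04,0,0],0],[[-0.08,-0.01,0],0],[[-0.12,-0.02,-0.02],0],[[-0.16,-0.02,-0.06],0],[[-0.19,-0.02,-0.09],0],[[-0.19,-0.02,-0.09],0],[[-0.19,-0.02,-0.09],0]]'
python3 th.py
python3 - <<'E'
from h import *
arm.snapshot('top')
for n in('bottle','jar'):
  for c in('top','scene'): print(n,c,[(r['p'],ray(c,r['point'],0)) for r in arm.spot_point(c,n)[:1]])
E
```

```text
time_s: 18.8
tool_pos: [0.4604, -0.0866, 0.476]
eef_rot: [2.26, 2.181, 0.001]
wrist_force: [-0.9, 0.9, -0.3]
width: 0.0003
grasp_force: 0.0
at [ 0.4604 -0.0866  0.476 ] yaw 87.95674432874611 shift [0.1873 0.0153 0.09  ] F [-0.8523  0.9491 -0.3254] w 0.00028623784354768836 0.0 t 18.8
291 [0.0078 0.1146] theta 1.5785983596300839
bottle top [(0.61, array([0.72273972, 0.15485463, 0.        ]))]
bottle scene [(0.7, array([0.3956057 , 0.16623092, 0.        ]))]
jar top [(0.69, array([0.72385983, 0.15160182, 0.        ]))]
jar scene [(0.91, array([0.71771194, 0.14550617, 0.        ]))]
```

View pics/s9.png

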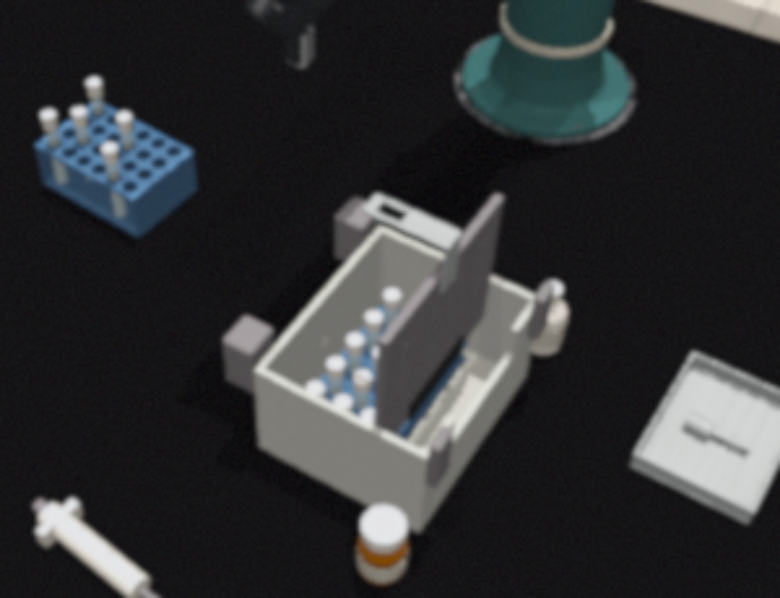

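The lid stands upright (about 1.57 rad, strap at px 410,215), the pin lies in the tray (px 715,440), and the bottle and jar are still standing where they were.

```bash
python3 -c "
from cell import arm
print(arm.finish_job())"
```

```text
the job is handed in; nothing more can be done
None
```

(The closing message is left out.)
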